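# Lock the bracket into the assembly fixture

## Robot

A 6-joint arm with a two-finger parallel gripper is mounted at the origin on the work surface. World frame = base frame: x ahead of the robot, y to its left, z up, the work surface at z = 0. Lengths are in mm, angles in rad, forces in N, time in s.
With the tool pointing down it reaches from about 325 to 775 mm from the base axis. Payload 5.5 kg.
Tool frame: the origin (TCP) lies on the centre line of the jaws, within the pads' length; the fingertips stand ahead of it and the grasp point (between the pads) lies 3 mm ahead of it (manip.tips_ahead is the z of the fingertips in the tool frame, in mm); z points along the fingers, y is the direction in which the jaws open and shut (so a half turn about z gives the same grasp; the last joint's range is limited). The gripper opens to 85 mm and grips with 20 to 120 N. Pads are 22 mm wide; open, the fingers measure 114 mm over their backs; the gripper's body (76 mm by 85 mm) begins 54 mm behind the grasp point. The pads swing forward as they close: fully open they stand 13 mm farther back than shut.
Start: joints at [1.123, 0.091, 1.231, -0, 1.82, -0.057], TCP at [228.563, 554.775, 253.275] pointing down, gripper open.
Joint ranges: [-2.87, 2.87], [-0.86, 2.18], [0.17, 2.46], [-1.51, 4.65], [0.06, 2.69], [-2.65, 2.65]. Speed limits (rad/s): [2.57, 2.57, 3.01, 3.14, 3.14, 3.14].

## Interface

Orientations are given as a unit quaternion [w, x, y, z].
In Python, from cell import manip gives the robot as it stands.
- The arm moves only by the tool apply_moves, never from a script. Its argument "series" is a list of rows, each an object with "delta_pos": the shift along the tool's x, y, z in m, a list of three; "roll": the turn about the tool's z in rad; "jaw": the finger opening in m, from 0 to 0.0854. In form: [{"delta_pos": [x, y, z], "roll": roll, "jaw": jaw}, ...]. A call has 1 to 8 rows; each row is the pose to reach, as a shift and turn from the pose measured when the call began, along the tool's axes at that moment; what a row does not reach only later rows make up. A row lasts 1/12 s, in which the tool goes at most 41.7 mm and 7.16 degrees, less where a joint would pass 70% of its speed; a pose out of reach is approached as far as the arm can. A call with a gripper value outside its range is refused whole. The fingers move at their own pace and stop on an object; "squeeze" is the grip in N (left out, the last holds). Time passes only in rows, so rows that repeat a pose let the fingers close. It gives the time, the measured TCP pose, the force and the opening at its end, in the units of the state.
- manip.get_state(): the state, without advancing time (a new reading comes with each control period).
- manip.snapshot(name): name is "scene" or "top" or "wrist"; returns a dict with "frame" (400x640x3 uint8, blue, green, red), "depth" (400x640 float32, mm along the optical axis (not along the pixel's ray), 0 where there is no reading), "mtx" (3x3 intrinsics, pixels), "k1" (the pictures are not rectified: a ray, as slopes to the right and down, at radius r is drawn at 1 + k1 r^2 times it, then the intrinsics apply), "R" (3x3) and "t" (3): a world point X has camera coordinates R X + t; the wrist camera has in their place "tool_from_camera" (4x4, takes a point from camera to tool coordinates, whose origin is the TCP and whose axes are the flange's). Camera axes: x right, y down, z forward; pixel columns grow to the right and rows downward; lengths in mm; the calibration is good to about 2 mm. A picture is of the moment at which its call begins: read the wrist's pose just before it.
- manip.hand_in(): hands the job in, once; it reports no verdict.
Trained networks look in the newest picture that a camera, given by its name, has taken for a name from the list of things; names that differ only in an ending like _2 or _b are one class to them, and where a whole thing is asked for, a point or a joint stands for the part that bears it (a point fixed in the world has none). Each returns a list of dicts, best first, with "score" (0 to 1); they miss things now and then, are a little off and sometimes report something else, mostly with a low value. They report only what shows in the picture. A call takes as long as a camera call.
- manip.recognise(camera, query): "box" ([left, top, right, bottom] in pixels, round what is visible of it).
The state is a dict: "time": time; "joint_positions": joint angles; "joint_velocities": joint speeds; "effort": joint torques, N m; "position": TCP position; "orientation": TCP orientation; "force": force on the tool from outside, world axes, zero at the start; "moment": the same for the moment, N m; "width": finger opening in mm.
Only numpy, scipy, OpenCV 4.12 (cv2) and the standard library are available. Lean on these libraries where they do the work, as an engineer would, in place of code of your own. Each camera call takes 0.05 s, during which the arm holds its last target.

## Task

Lock the sheet-metal bracket into the fixture. With one fingertip press the yellow spring catch bar down and hold it down while the other fingertip pushes the red paddle until the bolt is fully home over the bracket's foot, then let go so that the catch springs all the way back up and locks the bolt. Grasp and lift nothing, and leave the bracket and all the other loose things where they are.

Things in the scene. Friction and masses are not known exactly. Their poses are not given: they have to be found in the camera images.
- fixture: Bench fixture fixed to the table. Origin on the table top; green base plate 12 mm thick, x -65..65, y -130..160 mm in its frame, z up. The bolt slides along its +y at x = +28 mm; the yellow catch bar lies parallel at x = -28 mm (32 mm clear gap between bar and paddle, nothing in it above 36 mm). Two bolt guides, 42 mm high, 16 mm long, at y = -62 and +66 mm.
- catch_bar (a point): Centre of the top face of the yellow catch bar (26 mm wide along the fixture's x, 100 mm long along its y, flat and smooth); it moves with the bar. 60 mm above the table with the catch up. Pressing straight down anywhere on the bar works, and a fingertip can slide along it.
- catch (a joint): How far the catch bar is down, m: 0 is up, 0.012 the bottom stop (top face 48 mm above the table). Spring: 2.8 N at first, 7 N at the bottom. Its tooth stops the bolt while less than 0.005 down, so hold it 0.007 to 0.012 down. Let up part-way it locks the bolt again or jams under it.
- bolt_paddle (a point): Point in the bolt's red upright paddle, mid-width and mid-thickness, 65 mm above the table; moves with the bolt. The paddle is 22 mm wide (fixture x), 10 mm thick (fixture y), from 36 to 80 mm above the table. Push its flat -y face towards the fixture's +y. Under the fingertip there is only the bolt, top 36 mm above the table.
- bolt (a joint): How far the bolt is slid along the fixture's +y, m: 0 to 0.003 at the start, 0.040 is the end stop, fully home over the bracket's foot. From 0.0365 on the catch can spring up behind it and lock it. Friction about 2 N; stays where it is left.
- bracket_mid (a point): Loose aluminium bracket in the fixture's nest at the fixture's +y end: foot 60 x 50 x 4 mm, stepped upright web 62 mm high on its far (+y) edge, top 80 mm above the table. Point 30 mm above its underside, over the middle of its foot. To be left in place; the bolt slides over its foot with 4 mm to spare.
- fastener_mid (a point): Loose copper-coloured temporary fastener standing upright on the base plate near its -y end, 18 mm foot, 47 mm high; point half-way up. Leave alone.
- rivet_cup_mid (a point): Loose white plastic cup, 56 mm across, 40 mm high, on the table beside the bolt (+x side of the fixture); point on its axis half-way up. Leave alone.
- marker_mid (a point): Loose grey marker pen with a black cap, about 130 x 14 x 14 mm, lying on the table beside the catch (-x side of the fixture); point near its middle. Leave alone.
- drill_mid (a point): Loose green and black cordless drill standing on its battery, about 190 mm high, 115 x 75 mm foot; point 90 mm above the table. Leave alone.
- screwdriver_grip (a point): Loose screwdriver with orange handle, 200 mm long, lying on the table to the robot's right; point on its handle. Leave alone.
- squeezer_mid (a point): Loose hand rivet squeezer with two black handles, about 220 mm long and 70 mm wide, 16 mm high, lying on the table to the robot's left; point near its middle. Leave alone.

How it is judged (in metres and radians):
On the way, in this order (a step that is already met when the one before it is completed fails the run):
1. the catch is pressed down by a fingertip with the bolt still back (value of joint catch above 0.0045 m and contact force between the fingers and catch above 0.5 N and value of joint bolt below 0.008 m), for 0.1 s.
2. the bolt is pushed home with the catch still held down by a fingertip (value of joint bolt above 0.0355 m and value of joint catch above 0.004 m and contact force between the fingers and catch above 0.5 N), for 0.1 s.
At the end, for the whole second after the job is handed in: The bolt is home (at least 35.5 of its 40 mm), the catch is up again (within 2 mm) and locks it, the bracket is within 10 mm, the temporary fastener within 25 mm and every other loose thing within 30 mm of where it began (value of joint bolt above 0.0355 m and value of joint catch below 0.002 m and distance of bracket_mid from where it was at the start of the episode below 0.01 m and distance of fastener_mid from where it was at the start of the episode below 0.025 m and distance of each of rivet_cup_mid, marker_mid, drill_mid, screwdriver_grip, squeezer_mid from where it was at the start of the episode below 0.03 m); the robot touches nothing.
It fails at once if the catch springs up while the bolt is part-way (value of joint bolt between 0.009 and 0.034 m and value of joint catch below 0.003 m).
It fails at once if the bracket is moved by more than 10 mm or lifted (distance of bracket_mid from where it was at the start of the episode above 0.01 m).
It fails at once if another loose thing is carried off, lifted or knocked away (fastener 25 mm, others 30 mm) (distance of fastener_mid from where it was at the start of the episode above 0.025 m or distance of any of rivet_cup_mid, marker_mid, drill_mid, screwdriver_grip, squeezer_mid from where it was at the start of the episode above 0.03 m).
It also fails if it takes over 40 s, if anything falls off the work surface, if the arm or the gripper's body presses on something with over 40 N, if the wrist force passes 120 N, or if a joint passes its speed limit or range.

## Working session

There is one attempt and no reset: what is moved stays moved. The work goes in short steps, Python scripts to look and compute and a tool call to move; the robot and the scene stay as the last step left them, time stands still between calls to the robot, and variables do not carry over. Pictures are saved under pics/ and viewed, and the job is handed in when it is done.

Besides the shell and the picture viewer there is one more tool, called as name(argument=value, ...) on one line, values as JSON. apply_moves: Moves the arm, as the interface text tells. Its arguments: {"type":"object","properties":{"series":{"type":"array"},"squeeze":{"type":"number"}},"required":["series"]}

```bash
ls; mkdir -p pics
python3 - <<'E'
from cell import manip
import cv2,numpy as np
print(manip.get_state(), manip.tips_ahead)
for n in ["top","scene"]:
    s=manip.snapshot(n); cv2.imwrite(f"pics/{n}0.png",s["frame"]); np.savez(f"{n}0.npz",**s)
    print(n,s["mtx"],s["k1"],s["R"],s["t"])
    for q in ["fixture","catch_bar","bolt_paddle","bracket_mid","fastener_mid","rivet_cup_mid"]:
        print(q,[(round(d["score"],2),np.round(d["box"]).tolist()) for d in manip.recognise(n,q)[:2]])
E
```

```text
pics
{'time': 0.0, 'joint_positions': array([ 1.12328364e+00,  9.19003221e-02,  1.23193220e+00, -2.73784524e-05,
        1.81980371e+00, -5.67099021e-02]), 'joint_velocities': array([-7.96407931e-04, -2.79443625e-04, -5.16125002e-04, -2.23329350e-06,
        2.20387266e-04,  2.69584981e-03]), 'effort': array([-4.61341151e-04, -4.58709598e+01, -4.18020737e+01, -2.75151933e-04,
        1.15426272e-02,  2.23301492e-05]), 'position': array([228.46487948, 554.52978476, 252.0998533 ]), 'orientation': array([-2.42032783e-04,  1.94163498e-01,  9.80968650e-01, -9.92796185e-04]), 'force': array([-0.51139849, -0.13892856, -1.2784538 ]), 'moment': array([ 0.05297926, -0.07741423,  0.02619342]), 'width': 85.43486713235387} 22.0
top [[387.60357828   0.         323.35726436]
 [  0.         387.60357828 201.90854546]
 [  0.           0.           1.        ]] -0.01897684602096623 [[-0.00554821 -0.99988496 -0.01411654]
 [-0.99547857  0.00686129 -0.09473829]
 [ 0.09482425  0.01352709 -0.99540212]] [  13.60716747  580.74659008 1259.50096872]
fixture [(0.67, [305.0, 182.0, 393.0, 223.0])]
catch_bar [(0.
[... 202 characters left out ...]
id [(0.71, [355.0, 151.0, 376.0, 166.0])]
scene [[475.45757071   0.         317.94121921]
 [  0.         475.45757071 207.17958612]
 [  0.           0.           1.        ]] 0.033392362485624466 [[ 0.74900448  0.66236217 -0.0163903 ]
 [ 0.52765375 -0.6112712  -0.58985511]
 [-0.40071663  0.43315571 -0.80734275]] [-434.14886508 -272.34818261 1815.62458798]
fixture [(0.73, [300.0, 217.0, 324.0, 243.0]), (0.68, [322.0, 257.0, 336.0, 276.0])]
catch_bar []
bolt_paddle [(0.82, [290.0, 223.0, 321.0, 253.0]), (0.56, [264.0, 202.0, 294.0, 229.0])]
bracket_mid [(0.61, [320.0, 199.0, 345.0, 220.0])]
fastener_mid [(0.44, [268.0, 246.0, 272.0, 256.0])]
rivet_cup_mid [(0.79, [320.0, 259.0, 335.0, 275.0])]
```

Run:
```python
import cv2
a=cv2.imread("pics/top0.png");cv2.imwrite("pics/top0c.png",cv2.resize(a[130:270,260:440],None,fx=4.4,fy=4.2,interpolation=cv2.INTER_CUBIC))
a=cv2.imread("pics/scene0.png");cv2.imwrite("pics/scene0c.png",cv2.resize(a[170:300,240:370],None,fx=4.5,fy=4.5,interpolation=cv2.INTER_CUBIC))
```

```text
(no output)
```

View pics/top0.png

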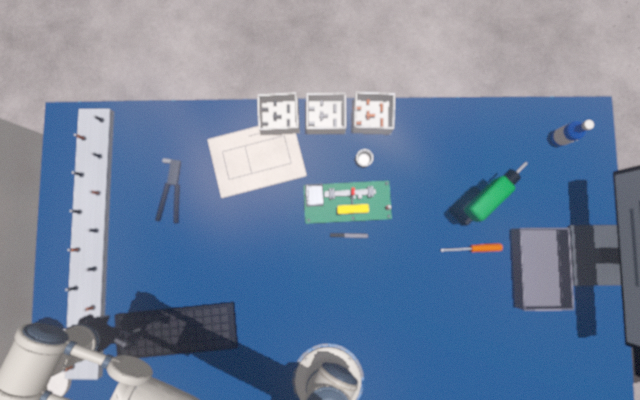

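View pics/top0c.png

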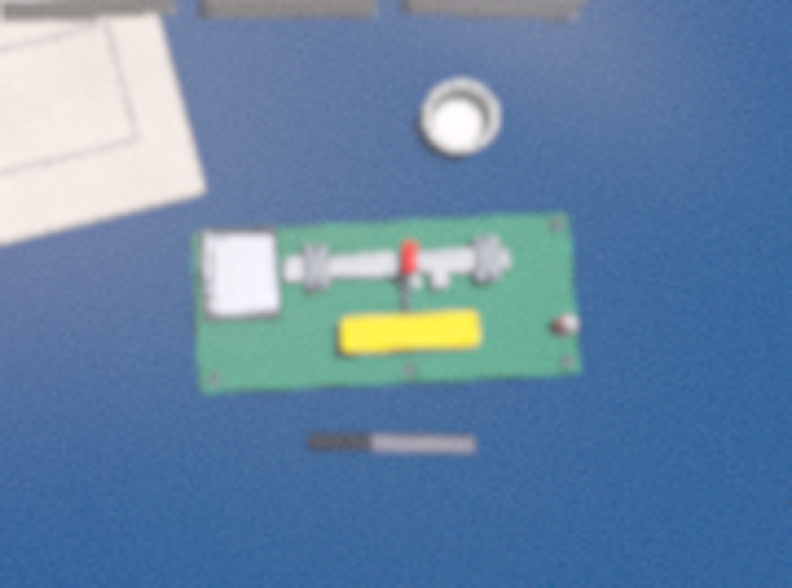

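View pics/scene0c.png

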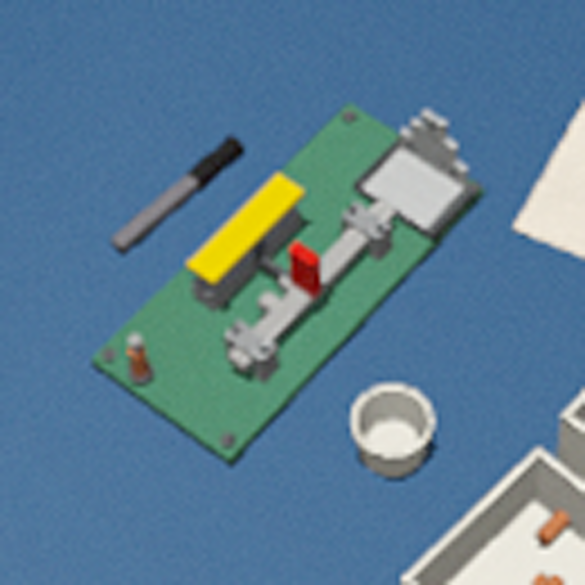

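```bash
cat > h.py <<'E'
import numpy as np,cv2
def rays(s,uv):
    K=s["mtx"];p=np.asarray(uv,float).reshape(-1,1,2)
    return cv2.undistortPoints(p,K,np.array([float(s["k1"]),0,0,0])).reshape(-1,2)
def at_z(s,uv,z):
    r=rays(s,uv);d=np.c_[r,np.ones(len(r))]@s["R"];c=-s["R"].T@s["t"]
    return c+d*((z-c[2])/d[:,2])[:,None]
def proj(s,X):
    C=np.asarray(X,float)@s["R"].T+s["t"];n=C[:,:2]/C[:,2:];r2=(n**2).sum(1,keepdims=True)
    n=n*(1+float(s["k1"])*r2);return n@np.diag([s["mtx"][0,0],s["mtx"][1,1]])+s["mtx"][:2,2]
E
python3 - <<'E'
import numpy as np,cv2
from h import *
for n in ["top","scene"]:
    s=dict(np.load(n+"0.npz"));f=s["frame"];hsv=cv2.cvtColor(f,cv2.COLOR_BGR2HSV)
    H,S,V=[hsv[...,i].astype(int) for i in range(3)]
    roi=np.zeros(H.shape,bool)
    if n=="top": roi[175:228,298:400]=1
    else: roi[190:275,255:352]=1
    for nm,m,z in [("plate",(H>50)&(H<85)&(S>80),12),("yellow",(H>22)&(H<35)&(S>150)&(V>120),60),("red",((H<8)|(H>172))&(S>140),65)]:
        m=m&roi
        nc,l,st,c=cv2.connectedComponentsWithStats(m.astype(np.uint8))
        if nc<2: print(n,nm,"none");continue
        k=1+np.argmax(st[1:,4]);v,u=np.nonzero(l==k)
        if nm=="red":
            print(n,nm,len(u),st[k],c[k],at_z(s,[c[k]],z).round(1));continue
        hull=cv2.convexHull(np.c_[u,v].astype(np.float32)).reshape(-1,2)
        W=at_z(s,hull,z)[:,:2].astype(np.float32)
        print(n,nm,len(u),cv2.minAreaRect(W), "centroid",at_z(s,[c[k]],z).round(1))
E
```

```text
top plate 1660 ((582.7216796875, -68.8779296875), (125.98020935058594, 285.0555419921875), 2.4989309310913086) centroid [[573. -86.  12.]]
top yellow 203 ((555.2090454101562, -84.37242889404297), (21.775712966918945, 94.56282806396484), 2.6362991333007812) centroid [[555.3 -84.   60. ]]
top red 5 [352 189   1   5   5] [352. 191.] [[612.  -83.2  65. ]]
scene plate 1287 ((588.89990234375, -101.28121185302734), (128.43499755859375, 231.62213134765625), 2.6558403968811035) centroid [[ 604.8 -137.1   12. ]]
scene yellow 223 ((560.4498291015625, -88.8572998046875), (25.156620025634766, 100.4981460571289), 2.942795991897583) centroid [[560.2 -90.1  60. ]]
scene red 56 [304 224   7  12  56] [307.42857143 229.17857143] [[615.8 -88.6  65. ]]
```

Run:
```python
from cell import manip
s=manip.snapshot("wrist");print(s["tool_from_camera"].round(3),s["mtx"],s["k1"]);print(manip.get_state()["time"])
```

```text
[[-1.00000e-03 -9.50000e-01 -3.11000e-01  8.04290e+01]
 [ 1.00000e+00 -1.00000e-03 -0.00000e+00  8.49000e-01]
 [ 0.00000e+00 -3.11000e-01  9.50000e-01 -1.21549e+02]
 [ 0.00000e+00  0.00000e+00  0.00000e+00  1.00000e+00]] [[283.70589321   0.         320.97867401]
 [  0.         283.70589321 198.51338365]
 [  0.           0.           1.        ]] -0.014801088866221402
0.75
```

apply_moves(series=[{"delta_pos": [-0.571, -0.455, 0], "roll": 1.134, "jaw": 0.042}, {"delta_pos": [-0.571, -0.455, 0], "roll": 1.134, "jaw": 0.042}, {"delta_pos": [-0.571, -0.455, 0], "roll": 1.134, "jaw": 0.042}, {"delta_pos": [-0.571, -0.455, 0], "roll": 1.134, "jaw": 0.042}, {"delta_pos": [-0.571, -0.455, 0], "roll": 1.134, "jaw": 0.042}, {"delta_pos": [-0.571, -0.455, 0], "roll": 1.134, "jaw": 0.042}, {"delta_pos": [-0.571, -0.455, 0], "roll": 1.134, "jaw": 0.042}, {"delta_pos": [-0.571, -0.455, 0], "roll": 1.134, "jaw": 0.042}])

```text
time: 1.42
position: [390.9, 261.6, 253.6]
orientation: [0.0, 0.643, 0.766, 0.0]
force: [1.0, 0.2, -0.1]
width: 42.0
```

apply_moves(series=[{"delta_pos": [-0.374, 0.129, 0], "roll": 0.129, "jaw": 0.042}, {"delta_pos": [-0.374, 0.129, 0], "roll": 0.129, "jaw": 0.042}, {"delta_pos": [-0.374, 0.129, 0], "roll": 0.129, "jaw": 0.042}, {"delta_pos": [-0.374, 0.129, 0], "roll": 0.129, "jaw": 0.042}, {"delta_pos": [-0.374, 0.129, 0], "roll": 0.129, "jaw": 0.042}, {"delta_pos": [-0.374, 0.129, 0], "roll": 0.129, "jaw": 0.042}, {"delta_pos": [-0.374, 0.129, 0], "roll": 0.129, "jaw": 0.042}, {"delta_pos": [-0.374, 0.129, 0], "roll": 0.129, "jaw": 0.042}])

```text
time: 2.08
position: [552.4, -30.4, 253.8]
orientation: [0.0, 0.691, 0.723, 0.001]
force: [0.7, 0.5, 1.3]
width: 42.0
```

apply_moves(series=[{"delta_pos": [0, 0, 0], "roll": 0, "jaw": 0.042}, {"delta_pos": [0, 0, 0], "roll": 0, "jaw": 0.042}])

```text
time: 2.25
position: [552.8, -32.6, 252.9]
orientation: [-0.0, 0.692, 0.721, 0.0]
force: [-1.3, 0.6, -0.7]
width: 41.9
```

Run:
```python
from cell import manip
import cv2,numpy as np
st=manip.get_state();s=manip.snapshot("wrist");cv2.imwrite("pics/w1.png",s["frame"])
s["pos"]=st["position"];s["quat"]=st["orientation"];np.savez("w1.npz",**s)
print(st["time"],st["position"],st["orientation"],st["width"],st["force"])
for q in ["catch_bar","bolt_paddle"]: print(q,[(round(d["score"],2),np.round(d["box"]).tolist()) for d in manip.recognise("wrist",q)[:2]])
```

```text
2.25 [552.7936485  -32.63976339 252.8938355 ] [-2.47529647e-04  6.92456199e-01  7.21459836e-01  2.37987897e-04] 41.882400016472694 [-1.31027279  0.56335696 -0.65707042]
catch_bar [(0.68, [309.0, 182.0, 359.0, 260.0])]
bolt_paddle [(0.87, [348.0, 141.0, 380.0, 248.0])]
```

View pics/w1.png

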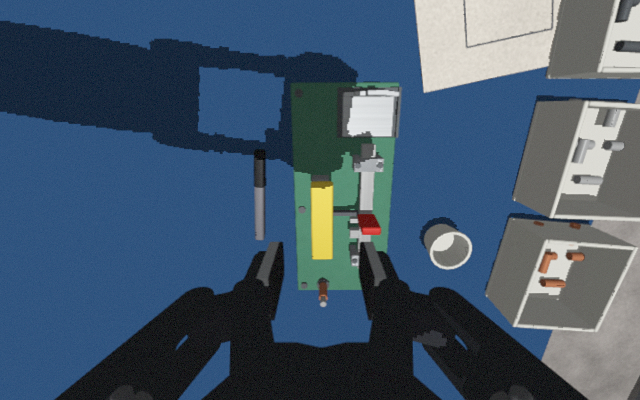

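The wrist view shows the plate (corners near 291,83 / 400,83 / 388,290 / 299,290), the yellow bar at 311–333 × 181–260, and the red paddle near 369,223, with both fingertips behind them.

```bash
cat >> h.py <<'E'
from scipy.spatial.transform import Rotation as Ro
def wrist(s):
    q=s["quat"];R=Ro.from_quat([q[1],q[2],q[3],q[0]]).as_matrix();T=s["tool_from_camera"]
    Rc=R@T[:3,:3];c=R@T[:3,3]+s["pos"];s["R"]=Rc.T;s["t"]=-Rc.T@c;return s
E
python3 - <<'E'
import numpy as np,cv2
from h import *
s=wrist(dict(np.load("w1.npz")));f=s["frame"];hsv=cv2.cvtColor(f,cv2.COLOR_BGR2HSV)
H,S,V=[hsv[...,i].astype(int) for i in range(3)]
roi=np.zeros(H.shape,bool);roi[75:300,285:405]=1
for nm,m,z in [("plate",(H>50)&(H<85)&(S>80),12),("yellow",(H>22)&(H<35)&(S>150)&(V>120),60),("red",((H<8)|(H>172))&(S>140),80)]:
    m=m&roi
    nc,l,st,c=cv2.connectedComponentsWithStats(m.astype(np.uint8));k=1+np.argmax(st[1:,4])
    sel=(l==k) if nm!="plate" else m
    v,u=np.nonzero(sel)
    W=at_z(s,cv2.convexHull(np.c_[u,v].astype(np.float32)).reshape(-1,2),z)[:,:2].astype(np.float32)
    print(nm,len(u),cv2.minAreaRect(W),st[k])
    d=s["depth"][sel];ok=d>0
    r=rays(s,np.c_[u,v][ok]);P=(np.c_[r,np.ones(len(r))]*d[ok][:,None]-s["t"])@s["R"]
    print("  depth z pct",np.percentile(P[:,2],[5,50,95]),"xy med",np.median(P,axis=0))
    if nm=="red":
        print("   top pts",(P[:,2]>74).sum(),P[P[:,2]>74].mean(0), P.min(0),P.max(0))
    if nm=="yellow":
        Q=P[abs(P[:,2]-np.median(P[:,2]))<4];print("  rect",cv2.minAreaRect(Q[:,:2].astype(np.float32)))
E
```

```text
plate 11180 ((595.968505859375, -76.59169006347656), (156.17604064941406, 307.36236572265625), 3.134247303009033) [  291    82   108   208 11139]
  depth z pct [11.68886272 12.91875078 14.1796491 ] xy med [565.27522219 -35.97165891  12.91875078]
yellow 605 ((555.8822631835938, -93.00244140625), (24.903507232666016, 80.29512786865234), 2.7369651794433594) [311 197  22  62 605]
  depth z pct [59.62348037 60.82972575 61.94871635] xy med [ 556.48268519 -111.97217832   60.82972575]
  rect ((555.8815307617188, -92.96501159667969), (24.901382446289062, 79.7597885131836), 2.8007397651672363)
red 382 ((608.5211181640625, -76.28390502929688), (25.9283504486084, 24.425979614257812), 2.289517641067505) [358 214  23  21 382]
  depth z pct [42.95158197 72.66264145 81.42902053] xy med [610.28378143 -79.88420114  72.66264145]
   top pts 183 [610.87382681 -82.8339963   79.81632462] [ 599.82252622 -115.46032499   13.93873687] [638.09676125 -78.43351686  82.68907506]
```

apply_moves(series=[{"delta_pos": [-0.038, 0.0145, 0], "roll": -0.007, "jaw": 0.042}, {"delta_pos": [-0.076, 0.029, 0], "roll": -0.007, "jaw": 0.042}, {"delta_pos": [-0.076, 0.029, 0.035], "roll": -0.007, "jaw": 0.042}, {"delta_pos": [-0.076, 0.029, 0.07], "roll": -0.007, "jaw": 0.042}, {"delta_pos": [-0.076, 0.029, 0.105], "roll": -0.007, "jaw": 0.042}, {"delta_pos": [-0.076, 0.029, 0.14], "roll": -0.007, "jaw": 0.042}, {"delta_pos": [-0.076, 0.029, 0.14], "roll": -0.007, "jaw": 0.042}, {"delta_pos": [-0.076, 0.029, 0.14], "roll": -0.007, "jaw": 0.042}])

```text
time: 3.07
position: [583.5, -102.1, 112.7]
orientation: [-0.002, 0.687, 0.726, 0.0]
force: [0.5, -0.2, 0.3]
width: 42.4
```

Run:
```python
from cell import manip
import cv2,numpy as np
from h import *
st=manip.get_state();s=manip.snapshot("wrist");cv2.imwrite("pics/w2.png",s["frame"])
s["pos"]=st["position"];s["quat"]=st["orientation"];np.savez("w2.npz",**s)
print(st["time"],st["position"],st["orientation"],st["width"],st["force"])
s=wrist(s);f=s["frame"];hsv=cv2.cvtColor(f,cv2.COLOR_BGR2HSV)
H,S,V=[hsv[...,i].astype(int) for i in range(3)]
for nm,m,lo,hi in [("yellow",(H>22)&(H<35)&(S>150)&(V>60),55,65),("red",((H<8)|(H>172))&(S>140),75,84)]:
    m[:, :200]=0;m[:,440:]=0
    v,u=np.nonzero(m);d=s["depth"][v,u];r=rays(s,np.c_[u,v]);P=(np.c_[r,np.ones(len(r))]*d[:,None]-s["t"])@s["R"]
    Q=P[(P[:,2]>lo)&(P[:,2]<hi)];print(nm,len(Q),np.median(Q,axis=0),cv2.minAreaRect(Q[:,:2].astype(np.float32)) if len(Q)>3 else 0, u.min(),u.max(),v.min(),v.max())
```

```text
3.0667 [ 583.46096014 -102.14183159  112.66778944] [-1.61838256e-03  6.87421169e-01  7.26257198e-01  8.71151078e-06] 42.39682577310172 [ 0.45216588 -0.16560531  0.289938  ]
yellow 4958 [556.43238532 -71.99800157  60.86652571] ((555.5233154296875, -83.31526947021484), (25.553617477416992, 97.33052825927734), 2.555314064025879) 257 300 127 271
red 628 [610.9211517  -82.68169063  80.59285012] ((610.985107421875, -83.88282775878906), (21.625497817993164, 9.975887298583984), 2.1342153549194336) 347 388 194 228
```

View pics/w2.png

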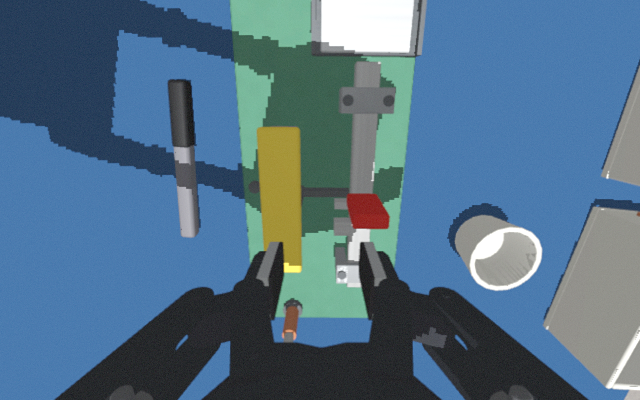

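apply_moves(series=[{"delta_pos": [-0.006, 0.0005, 0.0], "roll": 0.01, "jaw": 0.042}, {"delta_pos": [-0.006, 0.0005, 0.01], "roll": 0.01, "jaw": 0.042}, {"delta_pos": [-0.006, 0.0005, 0.022], "roll": 0.01, "jaw": 0.042}, {"delta_pos": [-0.006, 0.0005, 0.022], "roll": 0.01, "jaw": 0.042}, {"delta_pos": [-0.006, 0.0005, 0.022], "roll": 0.01, "jaw": 0.042}, {"delta_pos": [-0.006, 0.0005, 0.022], "roll": 0.01, "jaw": 0.042}])

```text
time: 3.62
position: [585.8, -108.7, 93.5]
orientation: [0.0, 0.691, 0.723, 0.001]
force: [0.0, 0.5, -0.9]
width: 42.0
```

```bash
cat > look.py <<'E'
import sys
from cell import manip
import cv2,numpy as np
from h import *
n=sys.argv[1]
st=manip.get_state();s=manip.snapshot("wrist");cv2.imwrite(f"pics/{n}.png",s["frame"])
s["pos"]=st["position"];s["quat"]=st["orientation"];np.savez(n+".npz",**s)
print(st["time"],st["position"].round(2),st["orientation"].round(4),st["width"],st["force"].round(2))
s=wrist(s);f=s["frame"];hsv=cv2.cvtColor(f,cv2.COLOR_BGR2HSV)
H,S,V=[hsv[...,i].astype(int) for i in range(3)]
for nm,m,lo,hi in [("yellow",(H>22)&(H<35)&(S>150)&(V>60),42,68),("red",((H<8)|(H>172))&(S>140),75,84)]:
    m[:, :200]=0;m[:,440:]=0
    v,u=np.nonzero(m);d=s["depth"][v,u];r=rays(s,np.c_[u,v]);P=(np.c_[r,np.ones(len(r))]*d[:,None]-s["t"])@s["R"]
    Q=P[(P[:,2]>lo)&(P[:,2]<hi)];print(nm,len(Q),np.median(Q,axis=0).round(1),cv2.minAreaRect(Q[:,:2].astype(np.float32)) if len(Q)>3 else 0)
E
python3 look.py w3
```

```text
3.6167 [ 585.79 -108.67   93.55] [5.000e-04 6.912e-01 7.227e-01 1.200e-03] 41.98669278578538 [ 0.01  0.45 -0.94]
yellow 6149 [556.1 -70.4  60.9] ((555.6389770507812, -84.13895416259766), (25.923072814941406, 98.9483413696289), 2.4900989532470703)
red 821 [610.8 -82.6  80.6] ((611.0535888671875, -83.6662368774414), (21.63188934326172, 10.019547462463379), 5.706271648406982)
```

View pics/w3.png

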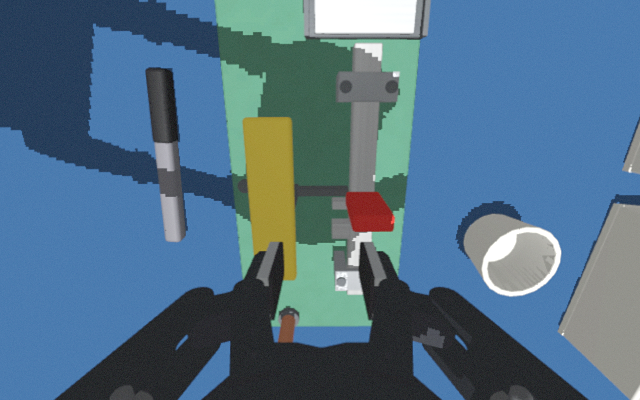

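apply_moves(series=[{"delta_pos": [0, -0.0013, 0.007], "roll": 0, "jaw": 0.042}, {"delta_pos": [0, -0.0013, 0.0145], "roll": 0, "jaw": 0.042}, {"delta_pos": [0, -0.0013, 0.0145], "roll": 0, "jaw": 0.042}, {"delta_pos": [0, -0.0013, 0.0145], "roll": 0, "jaw": 0.042}])

```text
time: 4.0
position: [584.4, -108.8, 79.0]
orientation: [0.0, 0.691, 0.723, 0.001]
force: [-1.9, -0.4, 2.7]
width: 41.5
```

```bash
python3 look.py w4
```

```text
4.0 [ 584.43 -108.76   78.99] [4.000e-04 6.912e-01 7.227e-01 1.100e-03] 41.48124369174138 [-1.86 -0.42  2.69]
yellow 6918 [556.2 -68.5  59.6] ((555.6370239257812, -84.13365173339844), (25.951072692871094, 98.98108673095703), 2.4803078174591064)
red 1021 [610.7 -82.5  80.6] ((611.2593994140625, -84.00729370117188), (22.16814613342285, 10.144432067871094), 2.751633882522583)
```

apply_moves(series=[{"delta_pos": [0, 0, 0.004], "roll": 0, "jaw": 0.042}, {"delta_pos": [0, 0, 0.0082], "roll": 0, "jaw": 0.042}, {"delta_pos": [0, 0, 0.0082], "roll": 0, "jaw": 0.042}, {"delta_pos": [0, 0, 0.0082], "roll": 0, "jaw": 0.042}, {"delta_pos": [0, 0, 0.0082], "roll": 0, "jaw": 0.042}])

```text
time: 4.47
position: [584.7, -108.8, 71.7]
orientation: [0.001, 0.691, 0.723, 0.001]
force: [-0.8, 0.4, 4.4]
width: 42.1
```

```bash
python3 look.py w5
```

```text
4.4667 [ 584.7  -108.82   71.72] [0.0008 0.6912 0.7227 0.0013] 42.07981731617823 [-0.77  0.44  4.4 ]
yellow 6913 [556.2 -68.4  52.3] ((555.6611938476562, -84.10382080078125), (26.050451278686523, 98.80216979980469), 2.432248115539551)
red 1146 [610.7 -82.5  80.6] ((611.3846435546875, -83.85257720947266), (22.231412887573242, 10.3671875), 1.4144611358642578)
```

View pics/w5.png

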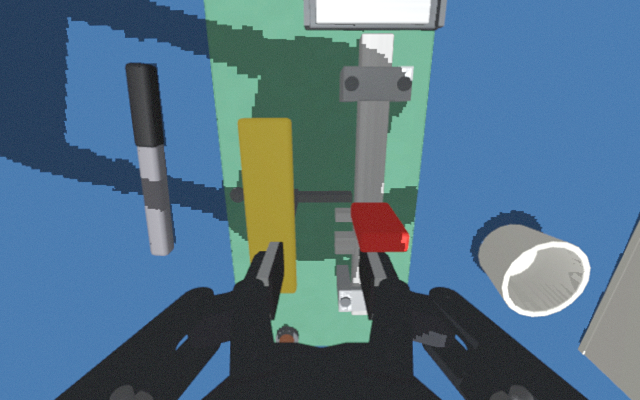

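apply_moves(series=[{"delta_pos": [0, 0, 0.001], "roll": 0, "jaw": 0.042}, {"delta_pos": [0.005, 0, 0.001], "roll": 0, "jaw": 0.042}, {"delta_pos": [0.01, 0, 0.001], "roll": 0, "jaw": 0.042}, {"delta_pos": [0.015, 0, 0.001], "roll": 0, "jaw": 0.042}, {"delta_pos": [0.02, 0, 0.001], "roll": 0, "jaw": 0.042}, {"delta_pos": [0.02, 0, 0.001], "roll": 0, "jaw": 0.042}])

```text
time: 5.02
position: [584.2, -89.2, 71.5]
orientation: [0.002, 0.691, 0.723, 0.001]
force: [-2.2, -3.3, 5.4]
width: 42.3
```

```bash
python3 look.py w6
```

```text
5.0167 [584.16 -89.23  71.48] [0.0019 0.6912 0.7227 0.0011] 42.27605017199822 [-2.18 -3.3   5.38]
yellow 5054 [556.5 -61.1  52. ] ((555.6315307617188, -82.74443054199219), (25.92273712158203, 96.44786834716797), 2.969604969024658)
red 1119 [610.  -69.2  80.5] ((610.5438842773438, -70.60152435302734), (21.764278411865234, 10.544611930847168), 2.973217487335205)
```

View pics/w6.png

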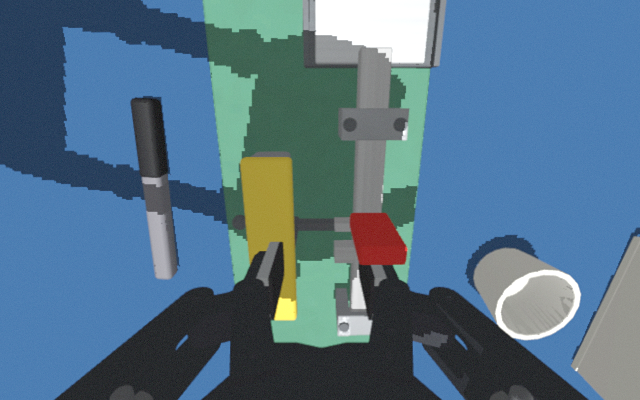

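apply_moves(series=[{"delta_pos": [0.005, 0, 0.0005], "roll": 0, "jaw": 0.042}, {"delta_pos": [0.01, 0, 0.0005], "roll": 0, "jaw": 0.042}, {"delta_pos": [0.015, 0, 0.0005], "roll": 0, "jaw": 0.042}, {"delta_pos": [0.019, 0, 0.0005], "roll": 0, "jaw": 0.042}, {"delta_pos": [0.022, 0, 0.0005], "roll": 0, "jaw": 0.042}, {"delta_pos": [0.022, 0, 0.0005], "roll": 0, "jaw": 0.042}])

```text
time: 5.57
position: [583.3, -67.8, 71.5]
orientation: [0.002, 0.691, 0.723, 0.001]
force: [-0.9, -2.9, 4.7]
width: 41.7
```

```bash
python3 look.py w7
```

```text
5.5667 [583.31 -67.81  71.47] [0.0024 0.6912 0.7227 0.0009] 41.65244508895607 [-0.9  -2.94  4.68]
yellow 3100 [557.6 -51.9  51.9] ((555.8505859375, -81.86729431152344), (25.6752986907959, 95.43441772460938), 3.0538110733032227)
red 1130 [609.1 -47.6  80.5] ((609.6210327148438, -49.24102783203125), (21.750444412231445, 10.554336547851562), 2.305779218673706)
```

apply_moves(series=[{"delta_pos": [0.001, 0, 0.0003], "roll": 0, "jaw": 0.042}, {"delta_pos": [0.002, 0, 0.0003], "roll": 0, "jaw": 0.042}, {"delta_pos": [0.003, 0, 0.0003], "roll": 0, "jaw": 0.042}, {"delta_pos": [0.003, 0, 0.0003], "roll": 0, "jaw": 0.042}])

```text
time: 5.95
position: [583.3, -65.8, 71.5]
orientation: [0.003, 0.691, 0.722, 0.0]
force: [-1.3, -4.9, 4.4]
width: 42.1
```

```bash
python3 look.py w8
```

```text
5.95 [583.25 -65.8   71.51] [3.100e-03 6.914e-01 7.225e-01 5.000e-04] 42.13782993910551 [-1.27 -4.92  4.38]
yellow 2958 [557.7 -50.9  52. ] ((555.924072265625, -80.93197631835938), (25.643474578857422, 93.51026916503906), 3.387690544128418)
red 1126 [609.  -45.8  80.5] ((609.4019165039062, -47.11302947998047), (21.790687561035156, 10.74809741973877), 2.302213191986084)
```

apply_moves(series=[{"delta_pos": [0.001, 0, 0.0], "roll": 0, "jaw": 0.042}, {"delta_pos": [0.002, 0, 0.0], "roll": 0, "jaw": 0.042}, {"delta_pos": [0.003, 0, 0.0], "roll": 0, "jaw": 0.042}, {"delta_pos": [0.003, 0, 0.0], "roll": 0, "jaw": 0.042}])

```text
time: 6.33
position: [583.2, -64.1, 71.7]
orientation: [0.004, 0.692, 0.722, -0.0]
force: [-0.3, -7.5, 3.0]
width: 42.1
```

```bash
python3 look.py w9
```

```text
6.3333 [583.18 -64.14  71.67] [ 4.100e-03  6.917e-01  7.222e-01 -3.000e-04] 42.06921440487735 [-0.34 -7.46  2.95]
yellow 2813 [558.1 -50.3  52.1] ((555.9642333984375, -80.47467041015625), (25.701326370239258, 92.47589111328125), 3.563542604446411)
red 1120 [608.9 -44.2  80.5] ((609.2557983398438, -45.59156799316406), (21.576021194458008, 10.393659591674805), 3.969424247741699)
```

View pics/w9.png

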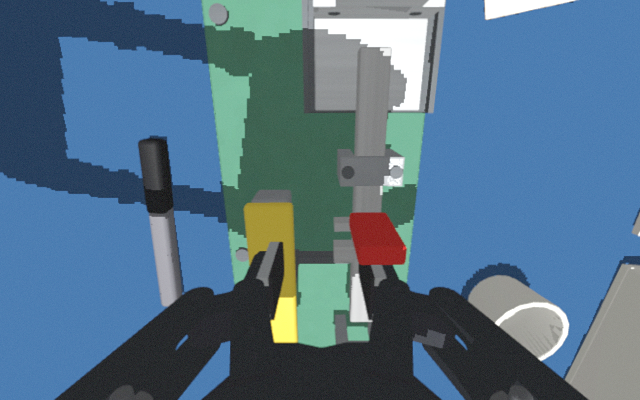

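apply_moves(series=[{"delta_pos": [0.001, 0, 0.0003], "roll": 0, "jaw": 0.042}, {"delta_pos": [0.002, 0, 0.0003], "roll": 0, "jaw": 0.042}, {"delta_pos": [0.003, 0, 0.0003], "roll": 0, "jaw": 0.042}, {"delta_pos": [0.003, 0, 0.0003], "roll": 0, "jaw": 0.042}])

```text
time: 6.72
position: [583.2, -64.0, 71.8]
orientation: [0.006, 0.692, 0.721, -0.002]
force: [-0.6, -12.0, 4.5]
width: 41.9
```

```bash
python3 look.py w10
```

```text
6.7167 [583.21 -63.99  71.76] [ 0.0061  0.6924  0.7215 -0.0019] 41.85484059423193 [ -0.61 -11.98   4.51]
yellow 2769 [557.7 -49.7  52.2] ((555.86767578125, -80.45913696289062), (25.868350982666016, 92.59212493896484), 3.5227839946746826)
red 1111 [609.  -44.1  80.5] ((609.4984741210938, -46.681121826171875), (21.715425491333008, 12.768024444580078), 4.283040523529053)
```

apply_moves(series=[{"delta_pos": [0.001, 0, -0.004], "roll": 0, "jaw": 0.042}, {"delta_pos": [0.001, 0, -0.009], "roll": 0, "jaw": 0.042}, {"delta_pos": [0.001, 0, -0.014], "roll": 0, "jaw": 0.042}, {"delta_pos": [0, 0, -0.016], "roll": 0, "jaw": 0.042}, {"delta_pos": [-0.006, 0, -0.018], "roll": 0, "jaw": 0.042}, {"delta_pos": [-0.008, 0, -0.02], "roll": 0, "jaw": 0.042}, {"delta_pos": [-0.008, 0, -0.022], "roll": 0, "jaw": 0.042}])

```text
time: 7.35
position: [583.3, -71.7, 93.6]
orientation: [0.006, 0.692, 0.721, -0.002]
force: [-0.7, 0.7, 0.1]
width: 41.9
```

```bash
python3 look.py w11
```

```text
7.35 [583.3  -71.71  93.62] [ 0.0055  0.6925  0.7214 -0.0017] 41.89895865719359 [-0.7   0.65  0.12]
yellow 3231 [556.8 -55.5  60.8] ((555.7515258789062, -83.33714294433594), (25.503820419311523, 97.8172607421875), 2.901808977127075)
red 845 [609.2 -44.4  80.5] ((609.3865356445312, -45.58146286010742), (21.74034881591797, 9.698974609375), 1.7694274187088013)
```

View pics/w11.png

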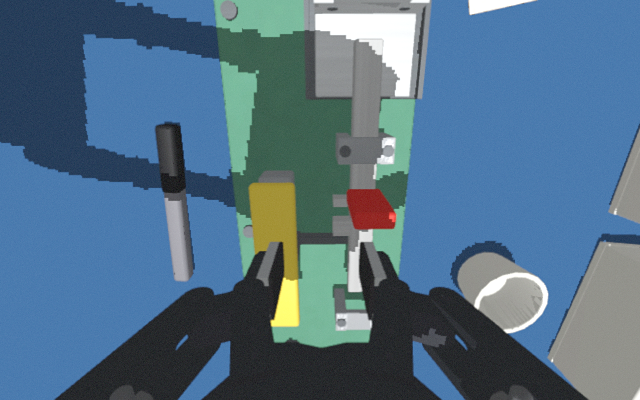

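The catch is back at 60.8 mm (fully up) and the paddle is 38 mm on at the end stop. Retreat upward and check.

apply_moves(series=[{"delta_pos": [0, 0, -0.03], "roll": 0, "jaw": 0.042}, {"delta_pos": [0, 0, -0.06], "roll": 0, "jaw": 0.042}, {"delta_pos": [0, 0, -0.09], "roll": 0, "jaw": 0.042}, {"delta_pos": [0, 0, -0.12], "roll": 0, "jaw": 0.042}, {"delta_pos": [0, 0, -0.12], "roll": 0, "jaw": 0.042}, {"delta_pos": [0, 0, -0.12], "roll": 0, "jaw": 0.042}])

```text
time: 7.9
position: [583.8, -70.1, 217.3]
orientation: [0.008, 0.692, 0.722, 0.0]
force: [0.4, -0.5, -0.3]
width: 42.1
```

```bash
python3 look.py w12
```

```text
7.9 [583.77 -70.1  217.27] [7.900e-03 6.923e-01 7.216e-01 3.000e-04] 42.055302067434 [ 0.44 -0.53 -0.32]
yellow 1680 [554.9 -67.8  60.9] ((555.4783325195312, -84.10433959960938), (25.119205474853516, 99.35508728027344), 2.6444473266601562)
red 242 [609.1 -45.   80.6] ((608.99267578125, -45.742088317871094), (21.368526458740234, 9.674001693725586), 2.478581190109253)
```

View pics/w12.png

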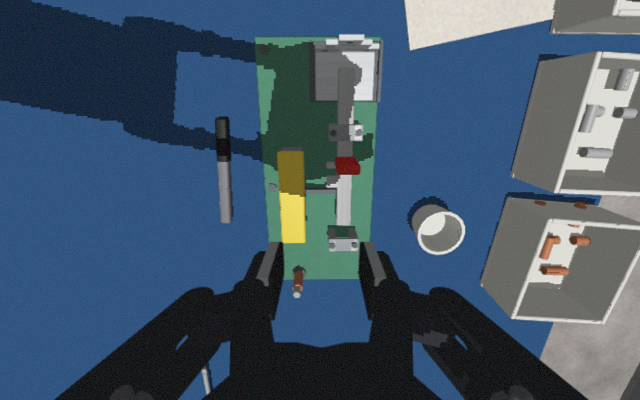

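```bash
python3 -c "
from cell import manip
print(manip.hand_in())"
```

```text
the job is handed in; nothing more can be done
None
```

The bolt is home and the catch has sprung back up behind it. I handed the job in about 8 s into the 40 s allowed; `hand_in` gives no verdict.

- **What I did:** With the jaws 42 mm apart across the fixture, one fingertip pressed the catch bar down about 8.7 mm, measured with the wrist camera. While it was held there, the other fingertip pushed the red paddle until it stopped. At the stop the wrist force in y rose to 12 N and the paddle moved no further. I then lifted straight up, backed off and withdrew.
- **Last checks:** The bar top reads 60.9 mm, the same as before the press. The paddle moved about 38 mm, which matches the end stop if the bolt started about 2 mm along. It stayed there after release. The last reading, with the arm clear, showed about 0.5 N or less on each axis.
- **Loose things:** In the last wrist picture the bracket, fastener, cup and marker look undisturbed. I judged that by eye and did not re-measure them. The drill, screwdriver and squeezer were well away from the fixture, and I did not look at them again.
- **Not fully explained:** The push force rose from about 3 N to 7.5 N over the last 3–4 mm, before the end stop, and the tool tilted slightly. I didn't find out why.

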